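Level the sprung stand with a spirit level and hold it pressed

TASK

Lay the yellow spirit level lengthwise on the dark strip of the wooden levelling stand and let go of it. Then grip the orange knob of the stand's screw foot, press it down until the sprung board is fully down, as it will be under an appliance, and turn the knob until the bubble stands between the two black marks while the board is pressed. Finish still holding the knob pressed fully down with the bubble centred, so that the foot can be locked; do not disturb the shakers, garlic and lemon standing near.

Things in the scene. Friction and masses are not known exactly. Their poses are not given: they have to be found in the camera images.
- level: yellow box-shaped spirit level with black ends, loose, 130 long x 30 wide x 30 mm high (40 mm with the green vial, 22 mm wide and 98 mm long, that lies along the middle of its top), 0.15 kg. Origin at the centre of its underside, x along its length, z up. Grip it across its 30 mm width.
- bubble (a joint): white bubble, 20 mm long, on the level's green vial, curved to a 0.7 m radius: its angle along the vial in rad (0.01 is 7 mm), 0 at the middle, positive towards the level's +x end. It floats to the higher end, so at rest it equals the tilt; stops at +-0.05; settles in 1 s. The black marks' inner edges are 16 mm either side of the middle: within +-0.0086 it is between them.
- board_mark (a point): centre of the dark strip (140 x 40 mm) on top of the stand's pale wooden board, about 50 mm above the counter. x runs across the board (120 mm wide), y along its length (290 mm), z out of its face. The hinge is 90 mm along +y, the screw foot's knob axis 145 mm along -y. The stand's base is fixed to the counter.
- press (a joint): how far the sprung board is pressed down at its knob end, rad: 0 up (unloaded), 0.040 fully down on its rigid stop, about 9 mm of travel at the knob; about 3 N there starts it moving, 6 N brings it to the stop. It springs up again when let go.
- foot_knob: orange fluted round knob of the screw foot, 43 mm in diameter, 34 mm high, on a black skirt 72 mm in diameter and 5 mm thick that turns with it. Origin on the axis under the skirt, z up the axis: skirt top at 5 mm, knob top at 39 mm. Turned clockwise from above it raises this end of the board by about 8 mm (0.035 rad) per rad; it stays where it is turned (friction 0.2 N m).
- garlic_2: garlic bulb, 60 mm, loose, to be left alone; origin under its centre
- lemon_1: yellow lemon, 78 x 55 x 56 mm, loose, to be left alone; origin under its centre
- salt_shaker: small white shaker, 18 x 18 x 40 mm, loose, to be left alone; origin under its centre
- pepper_shaker: small white shaker with a tan top, 18 x 18 x 40 mm, loose, to be left alone; origin under its centre
- knob_top (a point): centre of the orange knob's flat top. At the start the pressed board is too low at this end: the knob must be turned clockwise from above by 0.5 to 1.5 rad, by an amount that only the bubble shows, as the counter is uneven. It may be let go and gripped again.

How it is judged:
On the way, in this order (a step that is already met when the one before it is completed fails the run):
1. the level lies lengthwise on the dark strip of the board, let go (angle between the x axis of level and the y axis of board_mark, either way round below 0.2 rad and x of level in the frame of board_mark between -0.025 and 0.025 m and y of level in the frame of board_mark between -0.03 and 0.03 m and z of level in the frame of board_mark between -0.006 and 0.006 m and angle between level's own z axis and vertical below 0.2 rad and contact force between each of the arm, the fingers and level below 0.5 N and linear speed of level below 0.03 m/s), for 0.2 s.
2. the knob is held, the board is pressed fully down and the bubble stands between the marks (angle between the x axis of level and the y axis of board_mark, either way round below 0.2 rad and x of level in the frame of board_mark between -0.025 and 0.025 m and y of level in the frame of board_mark between -0.03 and 0.03 m and z of level in the frame of board_mark between -0.006 and 0.006 m and angle between level's own z axis and vertical below 0.2 rad and contact force between each of the arm, the fingers and level below 0.5 N and value of joint press above 0.034 rad and contact force between the fingers and foot_knob above 1 N and value of joint bubble between -0.0086 and 0.0086 rad), for 0.4 s.
At the end, for the whole second after the job is handed in: Level flat on the board, untouched, within 0.2 rad of lengthwise and 30 mm along, 25 mm across of the strip's centre; fingers bear on the knob with over 1 N; board pressed down by over 0.034 of its 0.040 rad; bubble within 6 mm (0.0086 rad) of the middle (all of step 2); the arm keeps its last pose, push and grip.
It fails at once if a shaker, the garlic or the lemon is moved by more than 30 mm (distance of any of garlic_2, lemon_1, salt_shaker, pepper_shaker from where it was at the start of the episode above 0.03 m).
It also fails if it takes over 54 s, if anything falls off the work surface, if the arm or the gripper's body presses on something with over 40 N, if the wrist force passes 120 N, or if a joint passes its speed limit or range.

ROBOT

A 7-joint arm with a two-finger parallel gripper is mounted at the origin on a cart in front of the work surface, level with it; the furniture and walls round the work are solid. World frame = base frame: x ahead of the robot, y to its left, z up, the work surface at z = 0. Lengths are in m, angles in rad, forces in N, time in s.
With the tool pointing down it reaches from about 0.425 to 0.925 m from the base axis. Payload 6.8 kg.
Tool frame: the origin (TCP) lies at the very end of the fingers, on their centre line; the grasp point (between the pads) lies 19 mm behind it; z points along the fingers, y is the line along which they close (so a half turn about z gives the same grasp; the last joint's range is limited). The gripper opens to 85 mm and grips with 20 to 120 N. Pads are 22 mm wide; open, the fingers measure 114 mm over their backs; the gripper's body (76 mm by 85 mm) begins 54 mm behind the grasp point. The pads swing forward as they close: fully open they stand 13 mm farther back than shut.
Start: joints at [-1.437, 0.477, 0.022, 1.555, -0.011, 1.109, -0.083], TCP at [0.162, 0.655, 0.207] pointing down, gripper open.
Joint ranges: [-2.96, 2.96], [-0.34, 2.1], [-1.41, 1.46], [0.24, 2.44], [-1.37, 4.51], [0.17, 1.92], [-2.96, 2.96]. Speed limits (rad/s): [2.39, 2.39, 3.14, 3.14, 3.14, 3.14, 3.14].

INTERFACE

Orientations are given as a unit quaternion [w, x, y, z].
In Python, from station import bot gives the robot as it stands.
- The arm moves only by the tool jog_arm, never from a script. Its argument "motion" is a list of rows, each a list of 7 numbers: the turn, a rotation vector about the tool's x, y, z in rad, then the shift along the tool's x, y, z in mm, then the finger opening in mm, from 0 to 85.4. A call has 1 to 10 rows; each row is the pose to reach, as a shift and turn from the pose commanded when the call began, along the tool's axes at that moment; what a row does not reach only later rows make up. A row lasts 1/8 s, in which the tool goes at most 62.5 mm and 10.7 degrees, less where a joint would pass 70% of its speed; a pose out of reach is approached as far as the arm can. A call with a gripper value outside its range is refused whole. The fingers move at their own pace and stop on an object; "grip_force" is the grip in N (left out, the last holds). Time passes only in rows, so rows that repeat a pose let the fingers close. It gives the time, the measured TCP pose, the force, the opening and the grip force at its end, in the units of the state.
- bot.get_obs(): the state, without advancing time (a new reading comes with each control period).
- bot.read_camera(name): name is "scene" or "side" or "wrist"; returns a dict with "pixels" (480x640x3 uint8, red, green, blue), "camera_matrix" (3x3 intrinsics, pixels), "T" (4x4, takes a point from camera to world coordinates); the wrist camera has in their place "tool_from_camera" (4x4, takes a point from camera to tool coordinates, whose origin is the TCP and whose axes are the flange's). Camera axes: x right, y down, z forward; pixel columns grow to the right and rows downward; lengths in m; the calibration is good to about 2 mm. A picture is of the moment at which its call begins: read the wrist's pose just before it. There is no depth.
- bot.hand_in(): hands the job in; it is judged then, once.
Trained networks look in a picture, given as the dict that the camera call returned (one of the last four; its "shot" number tells which), for a name from the list of things; names that differ only in an ending like _2 or _b are one class to them, and where a whole thing is asked for, a point or a joint stands for the part that bears it (a point fixed in the world has none). Each returns a list of dicts, best first, with "score" (0 to 1); they miss things now and then, are a little off and sometimes report something else, mostly with a low value. They report only what shows in the picture. A call takes as long as a camera call.
- bot.spot_in(thing, picture): "xy" ([column, row] in pixels, amid what is visible of it).
- bot.tip_of(thing, picture): "xy" ([column, row] in pixels: a listed point, or the origin of a listed thing).
The state is a dict: "t": time; "q": joint angles; "joint_vel": joint speeds; "joint_torque": joint torques, N m; "eef_pos": TCP position; "tool_rot": TCP orientation; "contact_force": force on the tool from outside, world axes, zero at the start; "torque": the same for the moment, N m; "gripper_width": opening from 0.0 (shut) to 1.0 (fully open); "grasp_force": force on a finger pad.
Only numpy, scipy, OpenCV 4.12 (cv2) and the standard library are available. Lean on these libraries where they do the work, as an engineer would, in place of code of your own. Each camera call takes 0.05 s, during which the arm holds its last target. There are 200 camera calls.

## Working session

There is one attempt and no reset: what is moved stays moved. The work goes in short steps, Python scripts to look and compute and a tool call to move; the robot and the scene stay as the last step left them, time stands still between calls to the robot, and variables do not carry over. Pictures are saved under pics/ and viewed, at most 10 in all, crops included, and the job is handed in when it is done.

Besides the shell and the picture viewer there is one more tool, called after "Emit:" by a JSON object that holds its "name" and its "arguments". jog_arm: Moves the arm, as the interface text tells. Its arguments: {"type":"object","properties":{"motion":{"type":"array"},"grip_force":{"type":"number"}},"required":["motion"]}

```bash
ls; mkdir -p pics; cat > h.py <<'E'
import numpy as np, cv2
from station import bot
from scipy.spatial.transform import Rotation as R
def toolT(o):
    w,x,y,z=o["tool_rot"];T=np.eye(4);T[:3,:3]=R.from_quat([x,y,z,w]).as_matrix();T[:3,3]=o["eef_pos"];return T
def cam(n):
    o=bot.get_obs();p=bot.read_camera(n)
    p["W"]=p["T"] if "T" in p else toolT(o)@p["tool_from_camera"]
    return p
def onz(p,xy,z):
    d=np.linalg.inv(p["camera_matrix"])@[xy[0],xy[1],1];d=p["W"][:3,:3]@d;c=p["W"][:3,3]
    return c+d*(z-c[2])/d[2]
def proj(p,X):
    c=np.linalg.inv(p["W"])@np.append(X,1);u=p["camera_matrix"]@c[:3];return u[:2]/u[2]
def save(p,n):cv2.imwrite("pics/"+n,p["pixels"][:,:,::-1])
E
python3 - <<'E'
from h import *
o=bot.get_obs();print(o)
for n in ["scene","side","wrist"]:
    p=cam(n);save(p,n+"0.png");print(n,np.round(p["W"],3).tolist())
    for t,z in [("level",0),("board_mark",.05),("knob_top",.08),("foot_knob",.04),("garlic_2",0),("lemon_1",0),("salt_shaker",0),("pepper_shaker",0)]:
        for r in bot.tip_of(t,p)[:2]: print(t,round(r["score"],2),np.round(r["xy"]),np.round(onz(p,r["xy"],z),3))
E
```

```text
pics
{'t': 0.0, 'q': array([-1.43712298,  0.47777791,  0.02233511,  1.55645278, -0.01150918,
        1.10925886, -0.08308321]), 'joint_vel': array([ 0.00042741,  0.00123257, -0.00058445, -0.00020279, -0.00012135,
       -0.00026062, -0.00053072]), 'joint_torque': array([ 1.40941615e-03, -5.96470821e+01,  1.60854835e+00, -2.81193709e+01,
        1.24907697e-02,  9.51857219e-03,  3.09820777e-06]), 'eef_pos': array([0.16147352, 0.65476022, 0.20573995]), 'tool_rot': array([-4.67321441e-05,  1.20573353e-01,  9.92704027e-01, -8.83221884e-04]), 'contact_force': array([-0.23311336,  0.20547306,  0.54348255]), 'torque': array([0.00527252, 0.00047672, 0.02564422]), 'grasp_force': 0.0, 'gripper_width': 1.004097877832296}
scene [[0.504, -0.659, 0.558, -0.443], [-0.864, -0.379, 0.332, -0.616], [-0.008, -0.65, -0.76, 1.017], [0.0, 0.0, 0.0, 1.0]]
level 0.22 [211.  96.] [0.599 0.343 0.   ]
board_mark 0.57 [325. 159.] [ 0.484 -0.082  0.05 ]
foot_knob 0.63 [381. 185.] [ 0.481 -0.229  0.04 ]
garlic_2 0.75 [255. 116.] [0.587 0.19  0.   ]
lemon_1 0.58 [211.  96.] [0.599 0.343 0.   ]
salt_shaker 0.67 [445. 264.] [ 0.373 -0.435  0.   ]
pepper_shaker 0.56 [464. 233.] [ 0.474 -0.437  0.   ]
side [[0.998, 0.0, -0.059, 0.564], [0.053, -0.442, 0.895, -1.342], [-0.026, -0.897, -0.441, 0.396], [0.0, 0.0, 0.0, 1.0]]
level 0.82 [324. 140.] [0.477 0.257 0.   ]
board_mark 0.68 [318. 150.] [ 0.477 -0.064  0.05 ]
knob_top 0.83 [308. 149.] [ 0.458 -0.166  0.08 ]
foot_knob 0.96 [311. 166.] [ 0.466 -0.185  0.04 ]
garlic_2 0.74 [357. 141.] [0.59  0.236 0.   ]
lemon_1 0.51 [356. 133.] [0.59  0.357 0.   ]
salt_shaker 0.55 [262. 219.] [ 0.376 -0.435 -0.   ]
pepper_shaker 0.58 [301. 222.] [ 0.462 -0.454  0.   ]
wrist [[0.24, 0.933, 0.267, 0.094], [0.971, -0.231, -0.067, 0.673], [-0.001, 0.275, -0.961, 0.374], [0.0, 0.0, 0.0, 1.0]]
```

View pics/scene0.png

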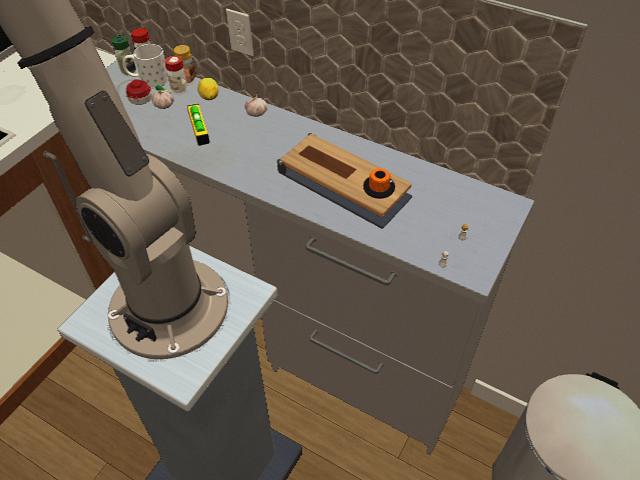

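View pics/side0.png

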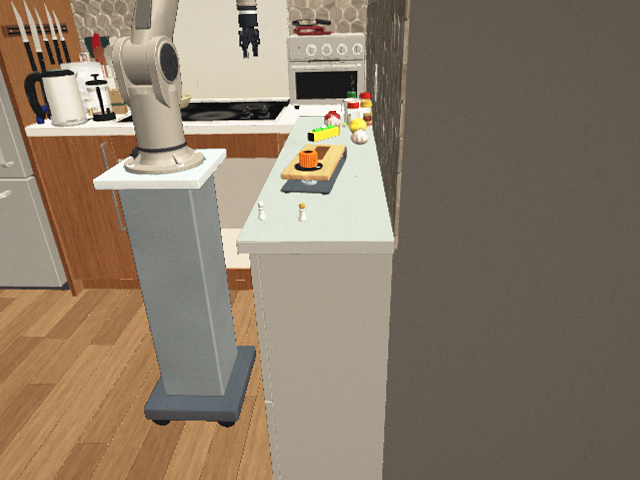

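```bash
python3 - <<'E'
from h import *
p=cam("scene")
for n,xy,z in [("far",(193,105),.03),("near",(203,138),.03),("nearbot",(203,143),0),("vial",(198,121),.04),("b",(311,136),.06),("b",(410,183),.06),("b",(383,216),.06),("b",(279,164),.06)]: print(n,np.round(onz(p,xy,z),3))
hsv=cv2.cvtColor(p["pixels"],cv2.COLOR_RGB2HSV)
m=((hsv[...,0]>24)&(hsv[...,0]<70)&(hsv[...,1]>150)&(hsv[...,2]>80)).astype(np.uint8)
n,l,s,c=cv2.connectedComponentsWithStats(m)
for i in range(1,n):
    if s[i,4]>40: print(s[i],c[i],onz(p,c[i],.033))
for xy in [(380,174)]: print(onz(p,xy,.095))
p=cam("side");
for xy,z in [((308,149),.095),((308,149),.085)]:print(onz(p,xy,z))
for r in bot.tip_of("knob_top",p):print(r)
T=toolT(bot.get_obs())
print(T)
E
```

```text
far [0.512 0.332 0.03 ]
near [0.42  0.229 0.03 ]
nearbot [0.43  0.243 0.   ]
vial [0.457 0.271 0.04 ]
b [ 0.528 -0.017  0.06 ]
b [ 0.499 -0.29   0.06 ]
b [ 0.38  -0.282  0.06 ]
b [ 0.407 -0.004  0.06 ]
[202  77  16  10 105] [208.98095238  81.91428571] [0.61113983 0.35401377 0.033     ]
[188 105  19  30 272] [197.23897059 119.93382353] [0.46594191 0.28181351 0.033     ]
[ 0.45775353 -0.23383168  0.095     ]
[ 0.46221954 -0.21799406  0.095     ]
[ 0.45883479 -0.18061813  0.085     ]
{'xy': [308.6, 150.2], 'score': 0.71}
[[-9.70906273e-01  2.39459824e-01 -3.66516000e-05  1.61626196e-01]
 [ 2.39459824e-01  9.70906274e-01 -1.41100962e-05  6.55367176e-01]
 [ 3.22064672e-05 -2.24761666e-05 -9.99999999e-01  2.06685674e-01]
 [ 0.00000000e+00  0.00000000e+00  0.00000000e+00  1.00000000e+00]]
```

Emit:
{"name": "jog_arm", "arguments": {"motion": [[0, 0, 0.18, -40, -30, 0, 85], [0, 0, 0.36, -80, -60, 0, 85], [0, 0, 0.54, -120, -90, 0, 85], [0, 0, 0.72, -160, -120, 0, 85], [0, 0, 0.9, -200, -152, 0, 85], [0, 0, 1.08, -240, -182, 0, 85], [0, 0, 1.26, -280, -212, 0, 85], [0, 0, 1.44, -320, -242, 0, 85], [0, 0, 1.62, -355, -270, 0, 85], [0, 0, 1.8, -384, -292, 0, 85]]}}

```text
t: 2.75
eef_pos: [0.4656, 0.2782, 0.207]
tool_rot: [-0.0, 0.854, 0.519, 0.0]
contact_force: [0.2, 0.5, -0.4]
gripper_width: 0.997
grasp_force: 0.0
```

Emit:
{"name": "jog_arm", "arguments": {"motion": [[0, 0, 0.13, 0, 0, 10, 85], [0, 0, 0.26, 0, 0, 20, 85], [0, 0, 0.26, 0, 0, 20, 85]]}}

```text
t: 3.12
eef_pos: [0.4641, 0.2797, 0.1862]
tool_rot: [0.0, 0.913, 0.408, -0.001]
contact_force: [0.1, -0.5, 0.5]
gripper_width: 0.994
grasp_force: 0.0
```

```bash
python3 - <<'E'
from h import *
o=bot.get_obs();print(o["t"],o["q"],o["eef_pos"]);print(toolT(o)[:3,:3].round(3))
p=cam("wrist");save(p,"w1.png")
hsv=cv2.cvtColor(p["pixels"],cv2.COLOR_RGB2HSV)
m=((hsv[...,0]>22)&(hsv[...,0]<80)&(hsv[...,1]>150)&(hsv[...,2]>60)).astype(np.uint8)
n,l,s,c=cv2.connectedComponentsWithStats(m)
for i in range(1,n):
    if s[i,4]>100: print(s[i],c[i],onz(p,c[i],.03))
for r in bot.tip_of("level",p): print(r,onz(p,r["xy"],0))
E
```

```text
3.125 [-1.12365566  0.31104001  0.57373105  1.92590291 -0.2033414   0.96307915
 -1.18445825] [0.46406297 0.27973444 0.18618677]
[[ 0.667  0.745 -0.001]
 [ 0.745 -0.667 -0.001]
 [-0.001 -0.    -1.   ]]
[ 353    0   74   94 5548] [389.02757751  41.93312906] [0.59268948 0.34429665 0.03      ]
[ 302  124   36  150 4772] [319.64165968 196.35498743] [0.47617719 0.29213866 0.03      ]
{'xy': [317.4, 199.3], 'score': 0.95} [0.469584   0.28775932 0.        ]
```

View pics/w1.png

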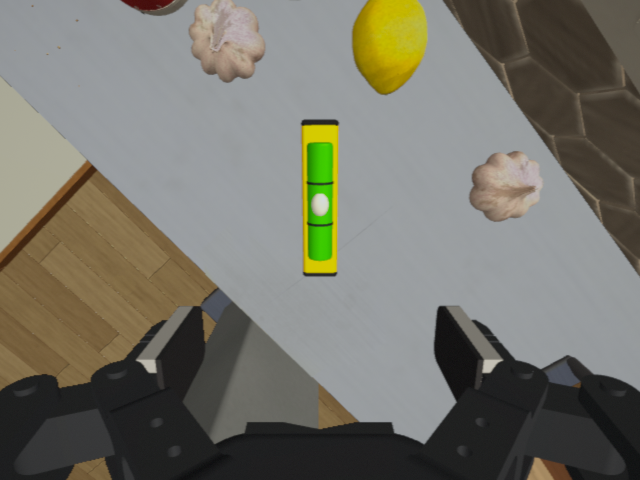

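Emit:
{"name": "jog_arm", "arguments": {"motion": [[0, 0, 0, 17, 0, 50, 85], [0, 0, 0, 17, 1, 100, 85], [0, 0, 0, 17, 1, 145, 85], [0, 0, 0, 17, 1, 170, 70], [0, 0, 0, 17, 1, 180, 60], [0, 0, 0, 17, 1, 180, 40], [0, 0, 0, 17, 1, 180, 15], [0, 0, 0, 17, 1, 180, 15], [0, 0, 0, 17, 1, 180, 15], [0, 0, 0, 17, 1, 180, 15]], "grip_force": 40}}

```text
t: 4.47
eef_pos: [0.4775, 0.2926, 0.0082]
tool_rot: [-0.0, 0.913, 0.408, 0.001]
contact_force: [-1.1, -0.2, 6.3]
gripper_width: 0.208
grasp_force: 37.8
```

Emit:
{"name": "jog_arm", "arguments": {"motion": [[0, 0, 0, 0, 0, 0, 15], [0, 0, 0, 0, 0, -40, 15], [0, 0, 0, 0, 0, -90, 15], [0, 0, 0, 0, 0, -150, 15], [0, 0, 0, 0, 0, -150, 15]]}}

```text
t: 5.1
eef_pos: [0.4797, 0.2936, 0.1618]
tool_rot: [-0.002, 0.913, 0.408, 0.005]
contact_force: [-0.2, -0.3, -0.8]
gripper_width: 0.205
grasp_force: 36.6
```

```bash
python3 - <<'E'
from h import *
p=cam("wrist");save(p,"w2.png")
E
```

```text
(no output)
```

View pics/w2.png

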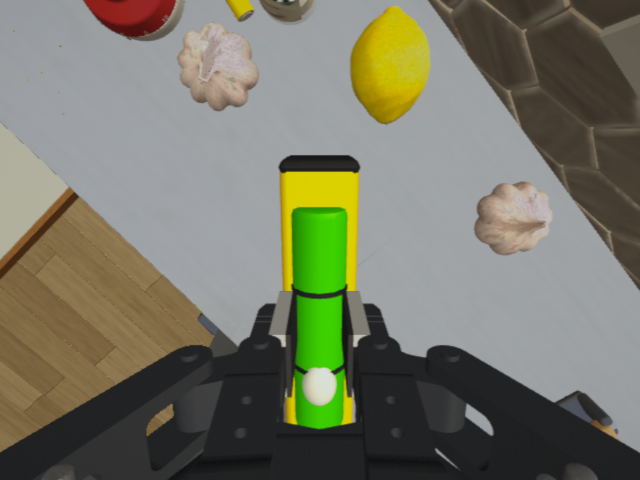

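```bash
python3 - <<'E'
from h import *
p=bot.read_camera("wrist");K=p["camera_matrix"];T=p["tool_from_camera"];f=K[0,0];print(f)
def at(u,v,d): return (T@np.append(d*(np.linalg.inv(K)@[u,v,1]),1))[:3].round(4)
d=f*.03/78;print("yellow end",d,at(280,171,d),at(358,171,d))
d=f*.022/55;print("vial far",d,at(319.5,210,d))
d=f*.022/57;print("vial marks",d,at(319.5,292,d))
for w in (.009,.015):
  for z in (0,-.01,-.019,-.04):
    for x in(-.011,.011):
      c=np.linalg.inv(T)@[x,w,z,1];u=K@c[:3];print(w,x,z,(u[:2]/u[2]).round())
E
```

```text
391.36373618479496
yellow end 0.15052451391722885 [ 0.0555 -0.0148 -0.0154] [ 0.0555  0.0152 -0.0154]
vial far 0.15654549447391797 [ 0.0399  0.0004 -0.0136]
vial marks 0.15105267010641207 [ 0.0105  0.0004 -0.0277]
0.009 -0.011 0 [338. 311.]
0.009 0.011 0 [338. 267.]
0.009 -0.011 -0.01 [339. 321.]
0.009 0.011 -0.01 [340. 275.]
0.009 -0.011 -0.019 [340. 331.]
0.009 0.011 -0.019 [341. 282.]
0.009 -0.011 -0.04 [343. 359.]
0.009 0.011 -0.04 [344. 304.]
0.015 -0.011 0 [351. 311.]
0.015 0.011 0 [352. 267.]
0.015 -0.011 -0.01 [352. 321.]
0.015 0.011 -0.01 [353. 275.]
0.015 -0.011 -0.019 [354. 331.]
0.015 0.011 -0.019 [355. 282.]
0.015 -0.011 -0.04 [359. 359.]
0.015 0.011 -0.04 [361. 304.]
```

```bash
python3 - <<'E'
from h import *
p=cam("side");u=proj(p,np.array([.48,.293,.17]));a,b=u.astype(int)
c=p["pixels"][b-75:b+35,a-70:a+70];c=cv2.resize(c,None,fx=5,fy=5,interpolation=cv2.INTER_CUBIC)
cv2.imwrite("pics/s2.png",c[:,:,::-1]);print(u)
p=bot.read_camera("wrist");T=p["tool_from_camera"];K=p["camera_matrix"]
obj=np.array([[.065,-.015,.03],[.065,.015,.03],[.049,-.011,.03],[.049,.011,.03]])
print(p["pixels"][200,260:380:4].tolist()[:2])
E
```

```text
[324.27640365  87.68429583]
[[161, 165, 167], [160, 164, 167]]
```

View pics/s2.png

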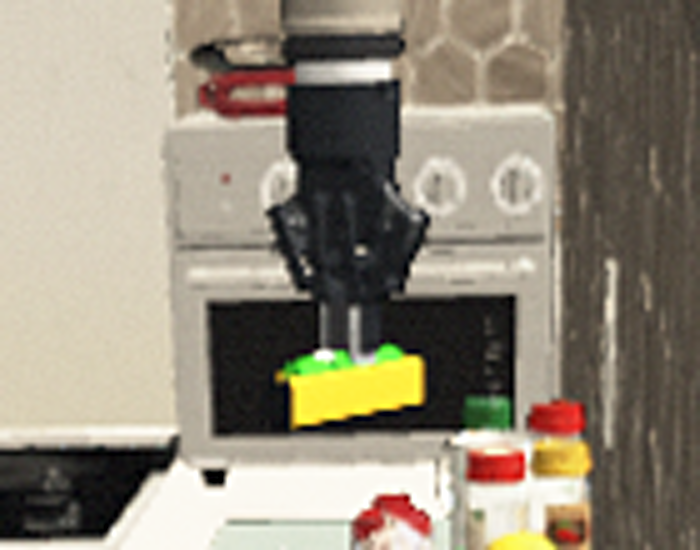

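Emit:
{"name": "jog_arm", "arguments": {"motion": [[0, 0, -0.05, -20, 17, -5, 15], [0, 0, -0.12, -55, 47, -10, 15], [0, 0, -0.2, -95, 82, -15, 15], [0, 0, -0.28, -135, 116, -20, 15], [0, 0, -0.36, -175, 150, -20, 15], [0, 0, -0.44, -215, 184, -20, 15], [0, 0, -0.52, -250, 214, -20, 15], [0, 0, -0.58, -275, 236, -20, 15], [0, 0, -0.63, -288, 247, -20, 15], [0, 0, -0.63, -288, 247, -20, 15]]}}

```text
t: 6.55
eef_pos: [0.4671, -0.0887, 0.1756]
tool_rot: [-0.001, 0.743, 0.669, -0.001]
contact_force: [-0.6, 0.3, -1.2]
gripper_width: 0.204
grasp_force: 36.6
```

```bash
python3 - <<'E'
from h import *
o=bot.get_obs();print(o["eef_pos"],o["q"][6]);print(toolT(o)[:3,:3].round(3))
p=cam("wrist");save(p,"w3.png")
for t,z in [("board_mark",.05),("knob_top",.09),("level",.15)]:
    for r in bot.tip_of(t,p)[:2]: print(t,r,onz(p,r["xy"],z))
p=cam("scene")
for t,z in [("board_mark",.05),("knob_top",.09)]:
    for r in bot.tip_of(t,p)[:2]: print(t,r,onz(p,r["xy"],z))
E
```

```text
[ 0.46708478 -0.08866141  0.17560452] 0.12614443837092507
[[ 0.104  0.995 -0.002]
 [ 0.995 -0.104 -0.001]
 [-0.001 -0.002 -1.   ]]
level {'xy': [317.6, 296.1], 'score': 0.75} [ 0.46518407 -0.10358632  0.15      ]
board_mark {'xy': [326.3, 160.0], 'score': 0.72} [ 0.48190673 -0.08573566  0.05      ]
knob_top {'xy': [379.8, 172.7], 'score': 0.59} [ 0.46609881 -0.22953754  0.09      ]
```

View pics/w3.png

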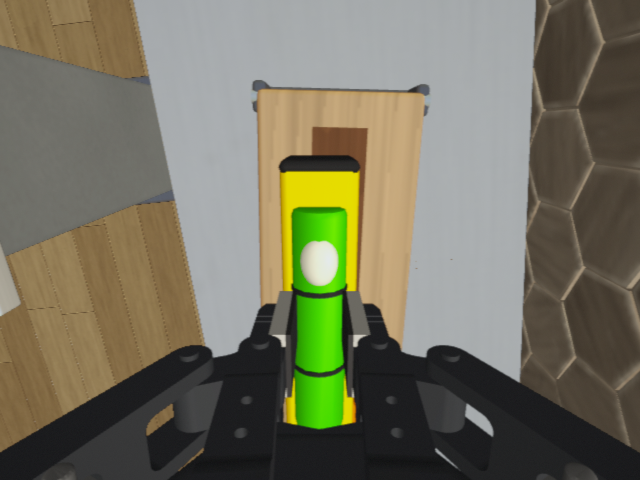

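```bash
python3 - <<'E'
from h import *
p=cam("wrist")
for z in(.045,.05,.055):
  a,b=onz(p,(313,128),z),onz(p,(367,128),z);c,d=onz(p,(258,90),z),onz(p,(424,92),z)
  m=(a+b)/2;x=(d-c)/np.linalg.norm(d-c);y=np.array([-x[1],x[0],0])
  print(z,np.linalg.norm(b-a),np.linalg.norm(d-c),m,x,"mark",m-.07*y, "knob",m-.215*y, "mark2",(c+d)/2)
E
```

```text
0.045 0.03962393010921634 0.1188591423382494 [ 0.49124606 -0.01666494  0.045     ] [ 0.99376301 -0.11151269  0.        ] mark [ 0.48344017 -0.08622835  0.045     ] knob [ 0.46727083 -0.23032399  0.045     ] mark2 [0.49416657 0.00859125 0.045     ]
0.05 0.03896180483348211 0.11687297786195125 [ 0.49098998 -0.01666393  0.05      ] [ 0.99376301 -0.11151269  0.        ] mark [ 0.48318409 -0.08622734  0.05      ] knob [ 0.46701475 -0.23032298  0.05      ] mark2 [0.49386169 0.00817023 0.05      ]
0.055 0.03829967955774789 0.11488681338565311 [ 0.4907339  -0.01666292  0.055     ] [ 0.99376301 -0.11151269  0.        ] mark [ 0.48292801 -0.08622633  0.055     ] knob [ 0.46675868 -0.23032197  0.055     ] mark2 [0.49355681 0.0077492  0.055     ]
```

Emit:
{"name": "jog_arm", "arguments": {"motion": [[0, 0, 0, 8, 15, 40, 15], [0, 0, 0, 8, 15.5, 80, 15], [0, 0, 0, 8, 15.5, 98, 15], [0, 0, 0, 8, 15.5, 108, 15], [0, 0, 0, 8, 15.5, 112, 15], [0, 0, 0, 8, 15.5, 114, 15]]}}

```text
t: 7.7
eef_pos: [0.485, -0.081, 0.0632]
tool_rot: [0.0, 0.742, 0.671, 0.0]
contact_force: [0.1, -0.4, -0.8]
gripper_width: 0.207
grasp_force: 36.7
```

Emit:
{"name": "jog_arm", "arguments": {"motion": [[0, 0, 0, 0, 0, 3, 15], [0, 0, 0, 0, 0, 6, 15], [0, 0, 0, 0, 0, 6, 15]]}}

```text
t: 8.07
eef_pos: [0.4856, -0.0812, 0.0577]
tool_rot: [0.001, 0.742, 0.67, 0.001]
contact_force: [-1.4, 0.1, 10.1]
gripper_width: 0.205
grasp_force: 40.1
```

Emit:
{"name": "jog_arm", "arguments": {"motion": [[0, 0, 0, 0, 0, -1, 24], [0, 0, 0, 0, 0, -1, 32], [0, 0, 0, 0, 0, -2, 45], [0, 0, 0, 0, 0, -10, 60], [0, 0, 0, 0, 0, -40, 85], [0, 0, 0, 0, 0, -80, 85], [0, 0, 0, 0, 0, -115, 85], [0, 0, 0, 0, 0, -115, 85]]}}

```text
t: 9.07
eef_pos: [0.4864, -0.0812, 0.1744]
tool_rot: [0.002, 0.742, 0.67, 0.002]
contact_force: [-0.3, 0.1, -0.7]
gripper_width: 0.996
grasp_force: 0.0
```

```bash
python3 - <<'E'
from h import *
o=bot.get_obs();print(o["eef_pos"],o["contact_force"])
p=cam("wrist");save(p,"w4.png")
for t,z in [("board_mark",.05),("knob_top",.09),("level",.05)]:
    for r in bot.tip_of(t,p)[:1]: print(t,r,onz(p,r["xy"],z))
p=cam("side")
for t,z in [("knob_top",.09),("foot_knob",.05),("level",.05)]:
    for r in bot.tip_of(t,p)[:1]: print(t,r,onz(p,r["xy"],z))
E
```

```text
[ 0.48640229 -0.08124045  0.17444492] [-0.31315506  0.07156385 -0.70090379]
knob_top {'xy': [306.4, 431.7], 'score': 0.77} [ 0.46183955 -0.23446068  0.09      ]
level {'xy': [316.7, 235.3], 'score': 0.61} [ 0.48500319 -0.08874506  0.05      ]
knob_top {'xy': [308.6, 148.5], 'score': 0.62} [ 0.46167668 -0.19455271  0.09      ]
foot_knob {'xy': [306.3, 167.9], 'score': 0.67} [ 0.45710315 -0.22972797  0.05      ]
level {'xy': [321.4, 153.8], 'score': 0.82} [ 0.48821022 -0.10165541  0.05      ]
```

View pics/w4.png

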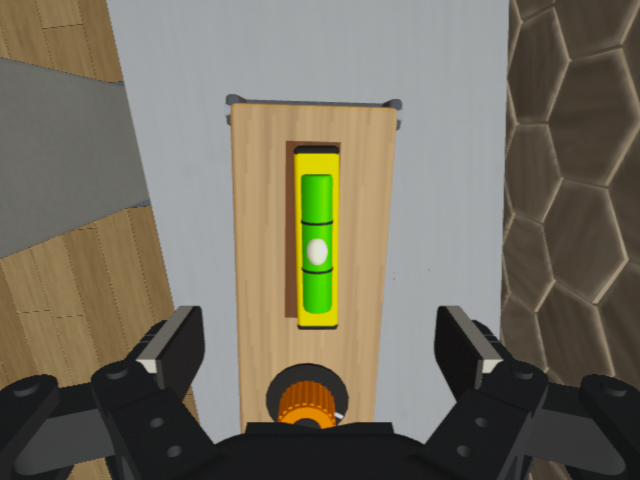

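Emit:
{"name": "jog_arm", "arguments": {"motion": [[0, 0, 0, -50, -1, 0, 85], [0, 0, 0, -100, -3, 0, 70], [0, 0, 0, -151, -4.5, 0, 65], [0, 0, 0, -151, -4.5, 0, 65], [0, 0, 0, -151, -4.5, 0, 65]]}}

```text
t: 10.1
eef_pos: [0.4646, -0.2303, 0.1712]
tool_rot: [-0.001, 0.742, 0.67, -0.0]
contact_force: [0.5, 0.2, 0.2]
gripper_width: 0.765
grasp_force: 0.0
```

```bash
cat >> h.py <<'E'
def bubble(p,roi=None,zb=.09):
    # offset (m) of the bubble from the vial's middle towards the hinge (+), from green and white pixels
    hsv=cv2.cvtColor(p["pixels"],cv2.COLOR_RGB2HSV).astype(int);H,S,V=hsv[...,0],hsv[...,1],hsv[...,2]
    g=((H>45)&(H<75)&(S>150)&(V>60)).astype(np.uint8)
    n,l,s,c=cv2.connectedComponentsWithStats(g)
    u=np.array([proj(p,np.array([.483,-.086,zb]))])
    ids=[i for i in range(1,n) if s[i,4]>3 and np.linalg.norm(onz(p,c[i],zb)[:2]-[.483,-.086])<.07]
    if not ids: return None
    ys,xs=np.nonzero(np.isin(l,ids))
    hull=cv2.convexHull(np.c_[xs,ys].astype(np.int32));m=np.zeros_like(g);cv2.fillConvexPoly(m,hull,1)
    w=np.argwhere((m>0)&(S<110)&(V>130))
    Y=np.array([.11,.994,0]);t=np.array([onz(p,q,zb)@Y for q in np.c_[xs,ys]])
    wt=np.array([onz(p,q[::-1],zb)@Y for q in w])
    a,b=t.min(),t.max()
    return dict(n=len(wt),off=(wt.mean()-(a+b)/2 if len(wt) else None),length=b-a,vc=(hull.mean((0,1))).round(1))
E
python3 - <<'E'
from h import *
o=bot.get_obs();print(o["eef_pos"],o["q"][6])
for n in ["wrist","scene","side"]:
    p=cam(n);print(n,bubble(p));save(p,n+"5.png")
    for t,z in [("knob_top",.09),("foot_knob",.052)]:
        for r in bot.tip_of(t,p)[:1]: print(t,r,onz(p,r["xy"],z))
    if n=="wrist":
        hsv=cv2.cvtColor(p["pixels"],cv2.COLOR_RGB2HSV)
        m=((hsv[...,0]<16)&(hsv[...,1]>200)&(hsv[...,2]>100)).astype(np.uint8)
        k,l,s,c=cv2.connectedComponentsWithStats(m);i=1+s[1:,4].argmax();print(s[i],c[i],onz(p,c[i],.08))
E
```

```text
[ 0.46455679 -0.23030495  0.17119634] 0.4971288308422373
wrist {'n': 303, 'off': np.float64(0.019483075892216845), 'length': np.float64(0.04522572079030671), 'vc': array([330.6,  53. ])}
knob_top {'xy': [316.5, 243.7], 'score': 0.86} [ 0.46309446 -0.23212104  0.09      ]
foot_knob {'xy': [315.1, 229.2], 'score': 0.69} [ 0.46179825 -0.23161355  0.052     ]
[285 202  63  29 419] [315.46300716 211.29832936] [ 0.46437567 -0.21235318  0.08      ]
scene {'n': 28, 'off': np.float64(0.0020612557142887997), 'length': np.float64(0.09896510696021943), 'vc': array([327.6, 148.8])}
knob_top {'xy': [379.7, 172.6], 'score': 0.89} [ 0.46627372 -0.22920614  0.09      ]
foot_knob {'xy': [379.5, 184.0], 'score': 0.58} [ 0.47029383 -0.22950896  0.052     ]
side {'n': 13, 'off': np.float64(0.01758306232505894), 'length': np.float64(0.11015955372045874), 'vc': array([320.9, 140.2])}
knob_top {'xy': [308.9, 151.0], 'score': 0.97} [ 0.46430281 -0.21833542  0.09      ]
foot_knob {'xy': [307.8, 168.5], 'score': 0.89} [ 0.46188861 -0.24124118  0.052     ]
```

View pics/wrist5.png

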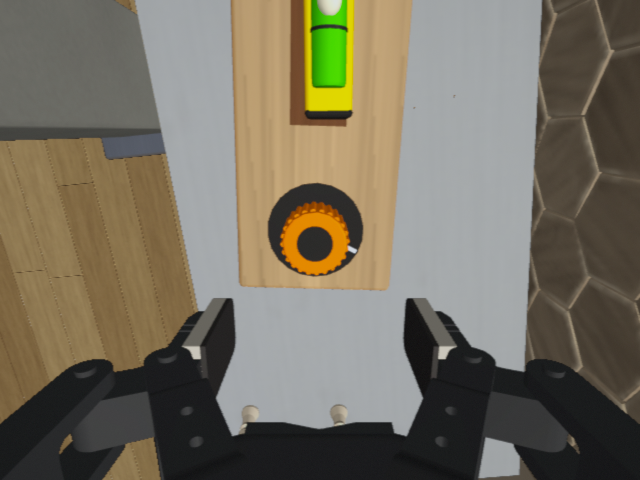

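Emit:
{"name": "jog_arm", "arguments": {"motion": [[0, 0, 0, -1, 0, 40, 54], [0, 0, 0, -1, -0.5, 80, 54], [0, 0, 0, -1, -0.5, 100, 54], [0, 0, 0, -1, -0.5, 108, 54], [0, 0, 0, -1, -0.5, 112, 54], [0, 0, 0, -1, -0.5, 115, 54]], "grip_force": 80}}

```text
t: 11.3
eef_pos: [0.4648, -0.232, 0.0573]
tool_rot: [0.001, 0.742, 0.671, 0.0]
contact_force: [-0.4, 0.6, -0.2]
gripper_width: 0.636
grasp_force: 0.0
```

Emit:
{"name": "jog_arm", "arguments": {"motion": [[0, 0, 0, 0, 0, 3, 54], [0, 0, 0, 0, 0, 6, 54], [0, 0, 0, 0, 0, 9, 54], [0, 0, 0, 0, 0, 9, 54]]}}

```text
t: 11.8
eef_pos: [0.464, -0.2317, 0.0475]
tool_rot: [-0.0, 0.742, 0.67, -0.0]
contact_force: [-0.3, 0.2, -0.4]
gripper_width: 0.627
grasp_force: 0.0
```

Emit:
{"name": "jog_arm", "arguments": {"motion": [[0, 0, 0, 0, 0, 3, 54], [0, 0, 0, 0, 0, 6, 54], [0, 0, 0, 0, 0, 9, 54], [0, 0, 0, 0, 0, 9, 54]]}}

```text
t: 12.3
eef_pos: [0.4639, -0.2317, 0.0384]
tool_rot: [-0.0, 0.742, 0.671, -0.0]
contact_force: [-0.2, -0.7, -0.5]
gripper_width: 0.631
grasp_force: 0.0
```

Emit:
{"name": "jog_arm", "arguments": {"motion": [[0, 0, 0, 0, 0, 3, 54], [0, 0, 0, 0, 0, 3, 42], [0, 0, 0, 0, 0, 3, 32], [0, 0, 0, 0, 0, 3, 30], [0, 0, 0, 0, 0, 3, 30]]}}

```text
t: 12.92
eef_pos: [0.4641, -0.2317, 0.0357]
tool_rot: [-0.0, 0.742, 0.671, 0.0]
contact_force: [-1.7, 0.6, 1.8]
gripper_width: 0.482
grasp_force: 80.4
```

Emit:
{"name": "jog_arm", "arguments": {"motion": [[0, 0, 0, 0, 0, 3, 30], [0, 0, 0, 0, 0, 6, 30], [0, 0, 0, 0, 0, 9, 30], [0, 0, 0, 0, 0, 11, 30], [0, 0, 0, 0, 0, 11, 30]]}}

```text
t: 13.55
eef_pos: [0.4654, -0.2331, 0.0257]
tool_rot: [0.001, 0.742, 0.67, 0.001]
contact_force: [-2.2, -2.7, 13.0]
gripper_width: 0.481
grasp_force: 82.1
```

```bash
python3 - <<'E'
from h import *
for n in ["scene","side"]:
    p=cam(n);print(n,bubble(p))
    if n=="scene":
        c=p["pixels"][95:235,250:430];cv2.imwrite("pics/sc6.png",cv2.resize(c,None,fx=4,fy=4,interpolation=cv2.INTER_CUBIC)[:,:,::-1])
E
```

```text
scene {'n': 30, 'off': np.float64(0.009939818087025189), 'length': np.float64(0.10062731769758343), 'vc': array([322.4, 147.4])}
side {'n': 8, 'off': np.float64(0.024292806598683964), 'length': np.float64(0.09717362270896726), 'vc': array([323.8, 139.5])}
```

View pics/sc6.png

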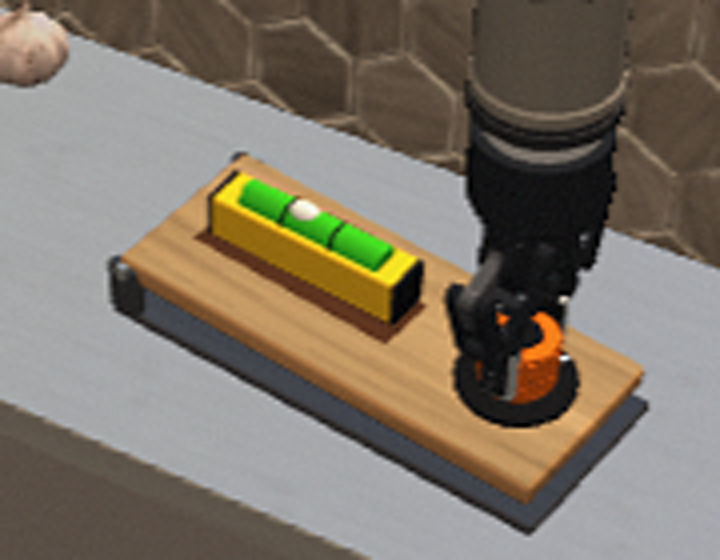

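Emit:
{"name": "jog_arm", "arguments": {"motion": [[0, 0, 0.1, 0, 0, -0.5, 30], [0, 0, 0.2, 0, 0, -1.4, 30], [0, 0, 0.3, 0, 0, -2.2, 30], [0, 0, 0.4, 0, 0, -3, 30], [0, 0, 0.5, 0, 0, -3.8, 30], [0, 0, 0.5, 0, 0, -3.8, 30]]}}

```text
t: 14.4
eef_pos: [0.4657, -0.2328, 0.0297]
tool_rot: [0.001, 0.885, 0.465, 0.001]
contact_force: [-0.8, 1.1, 15.3]
gripper_width: 0.484
grasp_force: 82.1
```

```bash
python3 - <<'E'
from h import *
p=cam("scene");print(bubble(p))
E
```

```text
{'n': 29, 'off': np.float64(0.024893721009345716), 'length': np.float64(0.09874014482744067), 'vc': array([324.4, 148.7])}
```

Emit:
{"name": "jog_arm", "arguments": {"motion": [[0, 0, 0.1, 0, 0, -0.7, 30], [0, 0, 0.2, 0, 0, -1.5, 30], [0, 0, 0.3, 0, 0, -2.3, 30], [0, 0, 0.4, 0, 0, -3.1, 30], [0, 0, 0.4, 0, 0, -3.1, 30], [0, 0, 0.4, 0, 0, -3.1, 30], [0, 0, 0.4, 0, 0, -3.1, 30], [0, 0, 0.4, 0, 0, -3.1, 30], [0, 0, 0.4, 0, 0, -3.1, 30], [0, 0, 0.4, 0, 0, -3.1, 30]]}}

```text
t: 15.7
eef_pos: [0.4659, -0.2326, 0.0329]
tool_rot: [0.001, 0.96, 0.281, 0.001]
contact_force: [-1.5, 2.0, 16.8]
gripper_width: 0.479
grasp_force: 82.2
```

Emit:
{"name": "jog_arm", "arguments": {"motion": [[0, 0, 0, 0, 0, 0, 30], [0, 0, 0, 0, 0, 0, 30], [0, 0, 0, 0, 0, 0, 30], [0, 0, 0, 0, 0, 0, 30]]}}

```text
t: 16.2
eef_pos: [0.4659, -0.2325, 0.0329]
tool_rot: [0.001, 0.96, 0.281, 0.001]
contact_force: [-1.0, 1.7, 16.1]
gripper_width: 0.483
grasp_force: 82.2
```

```bash
python3 - <<'E'
from h import *
p=cam("scene");print(bubble(p))
E
```

```text
{'n': 28, 'off': np.float64(0.007891820657990996), 'length': np.float64(0.09870962132413247), 'vc': array([330.3, 150.5])}
```

Emit:
{"name": "jog_arm", "arguments": {"motion": [[0, 0, 0.1, 0, 0, -0.7, 30], [0, 0, 0.2, 0, 0, -1.4, 30], [0, 0, 0.28, 0, 0, -2.1, 30], [0, 0, 0.28, 0, 0, -2.1, 30], [0, 0, 0.28, 0, 0, -2.1, 30], [0, 0, 0.28, 0, 0, -2.1, 30], [0, 0, 0.28, 0, 0, -2.1, 30], [0, 0, 0.28, 0, 0, -2.1, 30], [0, 0, 0.28, 0, 0, -2.1, 30], [0, 0, 0.28, 0, 0, -2.1, 30]]}}

```text
t: 17.5
eef_pos: [0.466, -0.2324, 0.035]
tool_rot: [0.001, 0.99, 0.145, 0.002]
contact_force: [-1.1, 2.9, 17.9]
gripper_width: 0.48
grasp_force: 82.4
```

Emit:
{"name": "jog_arm", "arguments": {"motion": [[0, 0, 0, 0, 0, 0, 30], [0, 0, 0, 0, 0, 0, 30], [0, 0, 0, 0, 0, 0, 30], [0, 0, 0, 0, 0, 0, 30]]}}

```text
t: 18.0
eef_pos: [0.466, -0.2324, 0.0351]
tool_rot: [0.001, 0.99, 0.144, 0.002]
contact_force: [-1.3, 3.8, 17.8]
gripper_width: 0.483
grasp_force: 82.4
```

```bash
python3 - <<'E'
from h import *
p=cam("scene");print(bubble(p))
c=p["pixels"][120:180,285:365];cv2.imwrite("pics/sc7.png",cv2.resize(c,None,fx=9,fy=9,interpolation=cv2.INTER_CUBIC)[:,:,::-1])
E
```

```text
{'n': 30, 'off': np.float64(0.0021774243069514546), 'length': np.float64(0.09896510696021943), 'vc': array([325.6, 148.2])}
```

View pics/sc7.png

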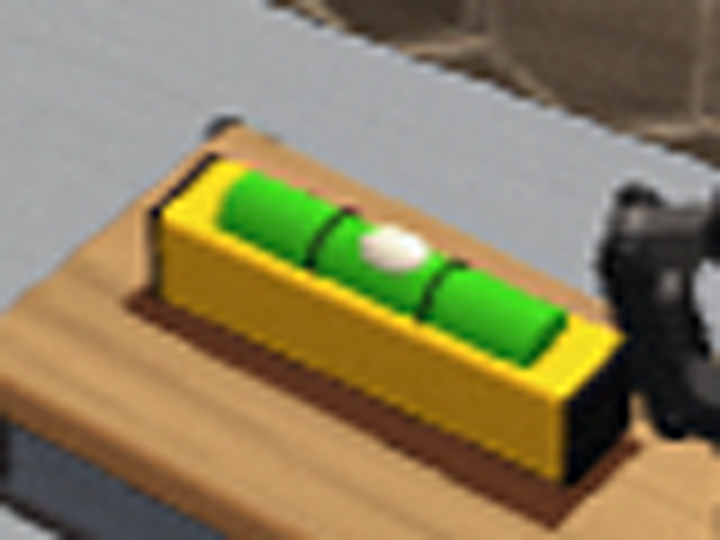

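```bash
python3 -c "
from station import bot
print(bot.hand_in())"
```

```text
the job is handed in; nothing more can be done
None
```

I handed the job in at about 18 s of the 54 s limit, and no verdict came back. The level lies on the dark strip and is let go. The knob is still gripped and held down with about 18 N, well over the 6 N that reaches the stop. The knob was turned about 1.2 rad clockwise, and the last scene picture shows the bubble between the marks, about 2 mm off centre.

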